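# Snap the craft tub lid shut all round

## Robot

A 6-joint arm with a two-finger parallel gripper is mounted at the origin on the work surface. World frame = base frame: x ahead of the robot, y to its left, z up, the work surface at z = 0. Lengths are in m, angles in rad, forces in N, time in s.
With the tool pointing down it reaches from about 0.3 to 0.775 m from the base axis. Payload 14.6 kg.
Tool frame: the origin (TCP) lies on the centre line of the jaws, within the pads' length; the fingertips stand 25 mm ahead of it and the grasp point (between the pads) lies 6 mm ahead of it (ctrl.tip_reach is the distance from the TCP to the fingertips, in m); z points along the fingers, y is the line along which they close (so a half turn about z gives the same grasp; the last joint's range is limited). The gripper opens to 94 mm and grips with 3 to 60 N. Pads are 16 mm wide; open, the fingers measure 119 mm over their backs; the gripper's body (75 mm by 177 mm) begins 78 mm behind the grasp point.
Start: joints at [-1.189, 0.3, 1.521, -0, 1.321, -0.067], TCP at [0.239, -0.496, 0.23] pointing down, gripper open.
Joint ranges: [-3.03, 3.03], [-0.79, 2.21], [0.23, 2.52], [-1.04, 4.18], [0, 3.07], [-2.55, 2.55]. Speed limits (rad/s): [2.22, 2.22, 2.57, 3.14, 3.14, 3.14].

## Interface

Orientations are given as [roll, pitch, yaw] about the fixed x, y, z axes, in that order (R = Rz(yaw) Ry(pitch) Rx(roll)).
In Python, from station import ctrl gives the robot as it stands. The module is installed in compiled form; this text tells all that it offers.
- The arm moves only by the tool apply_moves, never from a script. Its argument "deltas" is a list of rows, each a list of 7 numbers: the closure in counts, from 0 (fully open) to 255 (shut), then the shift along the world's x, y, z in cm, then the turn, a rotation vector about the world's x, y, z in rad. In form: [[jaw, tx, ty, tz, ax, ay, az], ...]. A call has 1 to 10 rows; each row shifts and turns the commanded pose from where the row before left it; what a row does not reach is not made up. A row lasts 1/10 s, in which the tool goes at most 50 mm and 8.59 degrees, less where a joint would pass 70% of its speed; a pose out of reach is approached as far as the arm can. A call with a gripper value outside its range is refused whole. The fingers move at their own pace and stop on an object; "grip_force" is the grip in N (left out, the last holds). Time passes only in rows, so rows that do not move let the fingers close. It gives the time, the measured TCP pose, the force, the opening and the grip force at its end, in the units of the state.
- ctrl.get_obs(): the state, without advancing time (a new reading comes with each control period).
- ctrl.camera(name): name is "side" or "top"; returns a dict with "img" (384x512x3 uint8, red, green, blue), "K" (3x3 intrinsics, pixels), "pose" (4x4, takes a point from camera to world coordinates). Camera axes: x right, y up, looking along -z (the intrinsics and any distortion apply to the point x, -y, -z); pixel columns grow to the right and rows downward; lengths in m; the calibration is good to about 2 mm. A picture is of the moment at which its call begins. There is no depth.
- ctrl.hand_in(): hands the job in; it is judged then, once.
The state is a dict: "time_s": time; "qpos": joint angles; "joint_vel": joint speeds; "tau": joint torques, N m; "ee_pos": TCP position; "eef_rot": TCP orientation; "force": force on the tool from outside, world axes, zero at the start; "moment": the same for the moment, N m; "grip_width": finger opening in m; "grip_force": force on a finger pad.
Only numpy, scipy, OpenCV 4.12 (cv2) and the standard library are available. Lean on these libraries where they do the work, as an engineer would, in place of code of your own. Each camera call takes 0.05 s, during which the arm holds its last target. There are 200 camera calls.

## Task

Close the lid of the tub of spools: with a fingertip, press down the four raised rim sections, one on each side, until every one has clicked flush. Press gently, do not pick up, shove or tip the tub, and leave the soap lying on the lid and everything else on the table where it is.

Things in the scene. Friction and masses are not known exactly. Their poses are not given: they have to be found in the camera images.
- tub: clear storage tub of wooden spools with a blue click-shut lid, 0.7 to 1.3 kg, loose on the table. Origin under its centre; x is the long way. Lid 190 (x) x 140 (y) mm, its flat top 78 mm above the table: a fixed middle panel 134 x 84 mm, four fixed 28 mm corners and, between them, four rim sections, one a side. Its walls stand 5 mm inside the lid edge.
- flap_near (a joint): angle of the rim section on the tub's own -x side (82 mm long): 0 = standing up, 0.36 rad = clicked shut, flush with the lid. 28 mm wide, hinged along its inner edge level with the lid top; standing, its outer edge is about 10 mm proud. Pressed down near the outer edge with 6 to 9 N it gives way, snaps flush once past about 0.16 rad and stays.
- press_near (a point): point on the top face of that -x rim section, half way along it, 9 mm in from its outer edge and 19 mm out from its hinge, where a fingertip presses; moves with the section (78 mm above the table when shut, about 7 mm higher when standing up).
- flap_far (a joint): angle of the rim section on the tub's own +x side (82 mm long): 0 = standing up, 0.36 rad = clicked shut, flush with the lid. 28 mm wide, hinged along its inner edge level with the lid top; standing, its outer edge is about 10 mm proud. Pressed down near the outer edge with 6 to 9 N it gives way, snaps flush once past about 0.16 rad and stays.
- press_far (a point): point on the top face of that +x rim section, half way along it, 9 mm in from its outer edge and 19 mm out from its hinge, where a fingertip presses; moves with the section (78 mm above the table when shut, about 7 mm higher when standing up).
- flap_left (a joint): angle of the rim section on the tub's own +y side (132 mm long): 0 = standing up, 0.36 rad = clicked shut, flush with the lid. 28 mm wide, hinged along its inner edge level with the lid top; standing, its outer edge is about 10 mm proud. Pressed down near the outer edge with 6 to 9 N it gives way, snaps flush once past about 0.16 rad and stays.
- press_left (a point): point on the top face of that +y rim section, half way along it, 9 mm in from its outer edge and 19 mm out from its hinge, where a fingertip presses; moves with the section (78 mm above the table when shut, about 7 mm higher when standing up).
- flap_right (a joint): angle of the rim section on the tub's own -y side (132 mm long): 0 = standing up, 0.36 rad = clicked shut, flush with the lid. 28 mm wide, hinged along its inner edge level with the lid top; standing, its outer edge is about 10 mm proud. Pressed down near the outer edge with 6 to 9 N it gives way, snaps flush once past about 0.16 rad and stays.
- press_right (a point): point on the top face of that -y rim section, half way along it, 9 mm in from its outer edge and 19 mm out from its hinge, where a fingertip presses; moves with the section (78 mm above the table when shut, about 7 mm higher when standing up).
- soap: plain bar of soap 75 x 45 x 25 mm resting on the middle of the lid; origin at the centre of its underside
- cup: open grey plastic cup, 72 mm across, 85 mm tall, standing beside the tub; origin under its centre
- jar: closed glass jar with metal cap, 60 mm across, 75 mm tall, standing beside the tub; origin under its centre
- brush: flat paint brush with wooden handle lying on the table beside the tub, 200 mm long, 42 mm wide, 20 mm thick; origin under the middle of its length
- cap: round loose blue lid of another pot, 100 mm across, 10 mm thick, flat on the table; origin under its centre
- bottle_a: clear drink bottle, 66 mm across, 200 mm tall; origin under its centre
- bottle_b: clear drink bottle with paper band, 76 mm across, 230 mm tall; origin under its centre
There are look-alikes about, which are no part of the job. Leave any red look-alike of the tub alone.

How it is judged:
By the outcome, as a careful person would: the job done as asked, in the order asked, and still so for the second after the job is handed in, with the robot touching nothing.
It also fails if it takes over 48 s, if anything falls off the work surface, if the arm or the gripper's body presses on something with over 40 N, if the wrist force passes 120 N, or if a joint passes its speed limit or range.

## Working session

There is one attempt and no reset: what is moved stays moved. The work goes in short steps, Python scripts to look and compute and a tool call to move; the robot and the scene stay as the last step left them, time stands still between calls to the robot, and variables do not carry over. Pictures are saved under pics/ and viewed, at most 10 in all, crops included, and the job is handed in when it is done.

Besides the shell and the picture viewer there is one more tool, called as name(argument=value, ...), one argument or row to a line, values as JSON. apply_moves: Moves the arm, as the interface text tells. Its arguments: {"type":"object","properties":{"deltas":{"type":"array"},"grip_force":{"type":"number"}},"required":["deltas"]}

```bash
mkdir -p pics; cat > h.py <<'E'
import numpy as np,cv2
from station import ctrl
def snap(n,f):
    c=ctrl.camera(n); cv2.imwrite(f'pics/{f}.png',c['img'][:,:,::-1]); np.savez(f'{f}.npz',**c); return c
def px(c,u,v,z):
    K=c['K'];P=c['pose']
    d=np.linalg.inv(K)@[u,v,1]; d=P[:3,:3]@(d*[1,-1,-1]); o=P[:3,3]
    return o+d*(z-o[2])/d[2]
def proj(c,p):
    P=c['pose']; q=P[:3,:3].T@(np.array(p)-P[:3,3]); q=c['K']@(q*[1,-1,-1]); return q[:2]/q[2]
E
python3 - <<'E'
from h import *
for n in('top','side'):
    c=snap(n,n+'0'); print(n,c.keys(),c['K'],c['pose'])
a=np.hstack([cv2.imread('pics/top0.png')])
E
```

```text
top dict_keys(['img', 'K', 'pose']) [[432.87158702   0.         257.36631626]
 [  0.         432.87158702 190.84770073]
 [  0.           0.           1.        ]] [[-0.00390433  0.99725428 -0.0739504   0.40520215]
 [-0.99965111 -0.00196047  0.02634048  0.01099148]
 [ 0.02612318  0.07402745  0.996914    1.245778  ]
 [ 0.          0.          0.          1.        ]]
side dict_keys(['img', 'K', 'pose']) [[491.99501365   0.         252.59026246]
 [  0.         491.99501365 201.55536153]
 [  0.           0.           1.        ]] [[ 0.99544597  0.04884614 -0.08186199  0.35546603]
 [-0.095295    0.48747772 -0.86791955 -1.36719256]
 [-0.00248862  0.87176805  0.48991252  0.86499314]
 [ 0.          0.          0.          1.        ]]
```

View pics/top0.png

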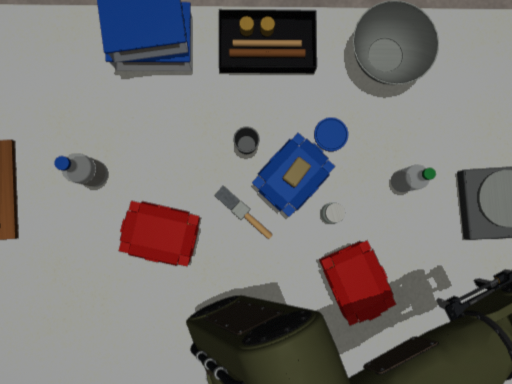

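View pics/side0.png

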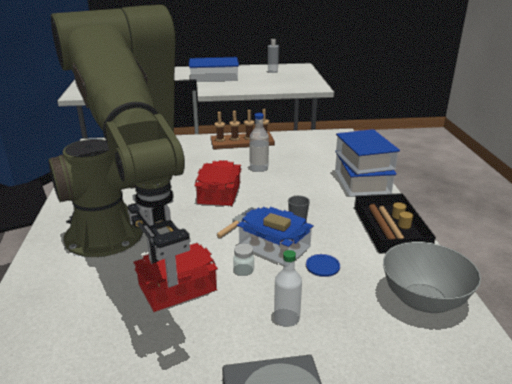

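The top view has four lidded boxes: blue with soap at (293,175), red at (160,233), red at (357,282), and stacked blue boxes at (145,30). The blue one at (293,175) fits, since it has soap on its lid and raised rim sections. I'll confirm it in a crop.

```bash
python3 - <<'E'
import cv2
a=cv2.imread('pics/top0.png')[110:240,215:365]; cv2.imwrite('pics/topc.png',cv2.resize(a,None,fx=4.5,fy=4.5,interpolation=cv2.INTER_CUBIC))
a=cv2.imread('pics/side0.png')[185:285,210:350]; cv2.imwrite('pics/sidec.png',cv2.resize(a,None,fx=5,fy=5,interpolation=cv2.INTER_CUBIC))
E
```

```text
(no output)
```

View pics/topc.png

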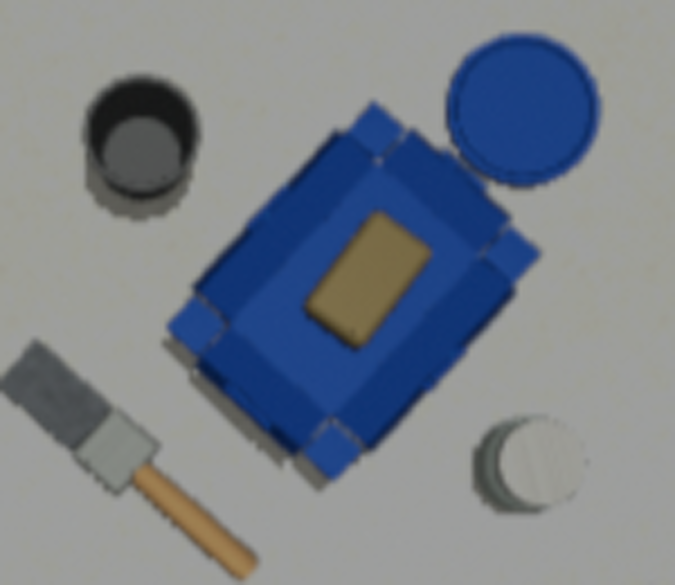

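View pics/sidec.png

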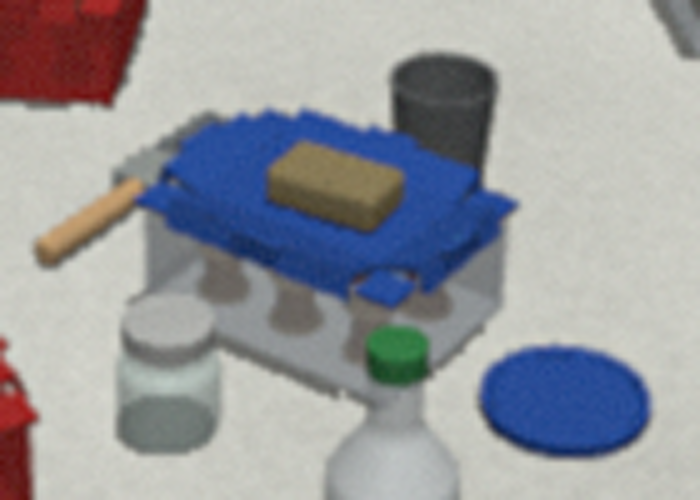

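```bash
python3 - <<'E'
from h import *
from scipy.spatial.transform import Rotation as R
c=dict(np.load('top0.npz'))
q=[(374,102),(540,253),(322,481),(168,328)]  # top,right,bottom,left
P=[px(c,(u+.5)/4.5+214.5,(v+.5)/4.5+109.5,.078) for u,v in q]
for p in P: print(p.round(4))
T,Rr,B,L=P; C=np.mean(P,0); print('C',C)
print('short',np.linalg.norm(T-Rr),np.linalg.norm(B-L),'long',np.linalg.norm(T-L),np.linalg.norm(Rr-B))
l=(T-L+Rr-B)[:2]; s=(T-Rr+L-B)[:2]
a1=np.arctan2(l[1],l[0]); a2=np.arctan2(s[1],s[0])-np.pi/2; print(a1,a2)
a=a1; d=lambda t:np.array([np.cos(t),np.sin(t)])
for n,o in dict(xp=.086*d(a),xm=-.086*d(a),yp=.061*d(a+np.pi/2),ym=-.061*d(a+np.pi/2)).items(): print(n,C[:2]+o)
s=ctrl.get_obs(); print(s['ee_pos'],s['eef_rot'],s['force'],s['grip_width'],s['time_s'],ctrl.tip_reach)
S=dict(np.load('side0.npz'))
for p in P: print(proj(S,p), (proj(S,p)-[210,185])*5)
print(px(c,333,212,.075),px(c,246,135,.085))
E
```

```text
[ 0.6526 -0.1311  0.078 ]
[ 0.5599 -0.2311  0.078 ]
[ 0.4223 -0.0973  0.078 ]
[ 0.5145 -0.0053  0.078 ]
C [ 0.53730949 -0.11621311  0.078     ]
short 0.13632739844610015 0.13037107976104395 long 0.1867876344571555 0.19194999847205121
-0.7554532909693737 -0.7663863018597535
xp [ 0.59991412 -0.17517632]
xm [ 0.47470486 -0.0572499 ]
yp [ 0.57913223 -0.0718075 ]
ym [ 0.49548675 -0.16061872]
[ 0.23855005 -0.49533775  0.22995098] [-3.14053341e+00 -9.10608560e-05  4.48770002e-01] [-0.38922058 -0.04174496 -0.02970752] 0.09432567638747191 0.1 0.025
[312.28532827 224.45310589] [511.42664135 197.26552943]
[287.03779109 244.8904372 ] [385.18895544 299.45218598]
[235.26804973 222.57524284] [126.34024867 187.87621418]
[262.08864911 206.03550411] [260.44324556 105.17752056]
[ 0.43404624 -0.22518105  0.075     ] [0.64335594 0.0105866  0.085     ]
```

The crop confirms the blue tub: soap on top and four raised sections. Its centre is about (0.537, -0.116) and its yaw about -0.76. The side view agrees to about 2 mm. I'll close the fingers and go above the section at (0.4955, -0.1606).

apply_moves(
  deltas=[
    [255,2.15,2.8,0,0,0,0.03],
    [255,2.15,2.8,0,0,0,0.03],
    [255,2.15,2.8,0,0,0,0.03],
    [255,2.15,2.8,0,0,0,0.03],
    [255,2.15,2.8,0,0,0,0.03],
    [255,2.15,2.8,0,0,0,0.03],
    [255,2.15,2.8,0,0,0,0.03],
    [255,2.15,2.8,0,0,0,0.03],
    [255,2.15,2.8,0,0,0,0.03],
    [255,2.15,2.8,0,0,0,0.03],
  ],
  grip_force=10,
)

```text
time_s: 1.1
ee_pos: [0.4542, -0.2142, 0.2303]
eef_rot: [-3.141, 0.0, 0.75]
force: [0.2, 0.5, 0.2]
grip_width: 0.0175
grip_force: 0.0
```

apply_moves(
  deltas=[
    [255,2.1,2.7,0,0,0,0.03],
    [255,2.1,2.7,-2,0,0,0.03],
    [255,0,0,-3,0,0,0],
    [255,0,0,-3,0,0,0],
    [255,0,0,-2,0,0,0],
    [255,0,0,0,0,0,0],
    [255,0,0,0,0,0,0],
  ],
)

```text
time_s: 1.8
ee_pos: [0.4958, -0.1616, 0.131]
eef_rot: [-3.142, 0.0, 0.809]
force: [1.1, -0.4, -0.2]
grip_width: 0.0007
grip_force: 0.0
```

apply_moves(
  deltas=[
    [255,0,0,-1,0,0,0],
    [255,0,0,-0.7,0,0,0],
    [255,0,0,-0.2,0,0,0],
    [255,0,0,-0.2,0,0,0],
    [255,0,0,-0.1,0,0,0],
    [255,0,0,0,0,0,0],
  ],
)

```text
time_s: 2.4
ee_pos: [0.4955, -0.1614, 0.1083]
eef_rot: [-3.141, -0.0, 0.809]
force: [0.2, 0.7, -0.9]
grip_width: 0.0005
grip_force: 0.0
```

apply_moves(
  deltas=[
    [255,0,0,-0.2,0,0,0],
    [255,0,0,-0.2,0,0,0],
    [255,0,0,0,0,0,0],
  ],
)

```text
time_s: 2.7
ee_pos: [0.4955, -0.1614, 0.1041]
eef_rot: [-3.141, 0.0, 0.809]
force: [0.2, 0.6, 0.0]
grip_width: 0.0006
grip_force: 0.0
```

apply_moves(
  deltas=[
    [255,0,0,-0.1,0,0,0],
    [255,0,0,0,0,0,0],
  ],
)

```text
time_s: 2.9
ee_pos: [0.4957, -0.1615, 0.1034]
eef_rot: [3.142, -0.0, 0.809]
force: [0.7, 0.0, 0.3]
grip_width: 0.0007
grip_force: 0.0
```

apply_moves(
  deltas=[
    [255,0,0,-0.1,0,0,0],
    [255,0,0,0,0,0,0],
  ],
)

```text
time_s: 3.1
ee_pos: [0.4957, -0.1616, 0.1032]
eef_rot: [3.141, -0.0, 0.809]
force: [-4.0, 1.2, 8.5]
grip_width: 0.0004
grip_force: 4.5
```

Firm contact at flush height (8.5 N at TCP 0.103), so the first section is down. Next is the far section, with a quarter turn on the way.

apply_moves(
  deltas=[
    [255,0,0,2,0,0,0],
    [255,0,0,2,0,0,0],
    [255,1.3,-0.17,0,0,0,0.143],
    [255,1.3,-0.17,0,0,0,0.143],
    [255,1.3,-0.17,0,0,0,0.143],
    [255,1.3,-0.17,0,0,0,0.143],
    [255,1.3,-0.17,0,0,0,0.143],
    [255,1.3,-0.17,0,0,0,0.143],
    [255,1.3,-0.17,0,0,0,0.143],
    [255,1.3,-0.17,0,0,0,0.143],
  ],
)

```text
time_s: 4.1
ee_pos: [0.6001, -0.1752, 0.1423]
eef_rot: [-3.141, -0.0, 1.959]
force: [-0.6, 0.1, 0.5]
grip_width: 0.0002
grip_force: 0.0
```

apply_moves(
  deltas=[
    [255,0,0,0,0,0,0.143],
    [255,0,0,0,0,0,0.143],
    [255,0,0,-1,0,0,0.143],
    [255,0,0,0,0,0,0],
    [255,0,0,0,0,0,0],
  ],
)

```text
time_s: 4.6
ee_pos: [0.5996, -0.1751, 0.1324]
eef_rot: [-3.141, -0.0, 2.377]
force: [0.3, -0.3, 0.8]
grip_width: 0.0009
grip_force: 0.0
```

```bash
python3 - <<'E'
from h import *
s=snap('side','s1')['img'][170:290,200:360,::-1]; t=snap('top','t1')['img'][110:230,215:365,::-1]
cv2.imwrite('pics/c1.png',np.hstack([cv2.resize(s,(400,300),interpolation=2),cv2.resize(t,(375,300),interpolation=2)]))
E
```

```text
(no output)
```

View pics/c1.png

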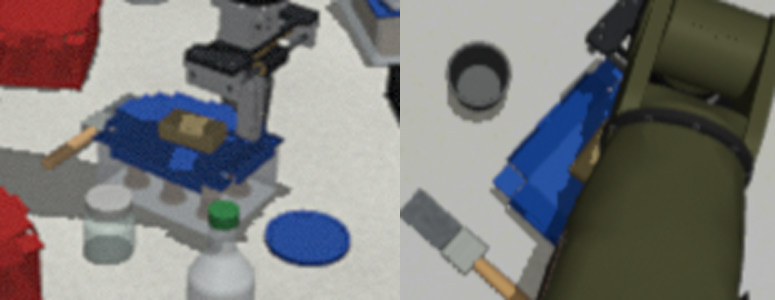

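In the side view the front section (near 160,160) lies flat and the fingers stand over the far section (near 250,135). Soap and tub have not moved. I'll press now.

apply_moves(
  deltas=[
    [255,0,0,-1.7,0,0,0],
    [255,0,0,-0.2,0,0,0],
    [255,0,0,-0.2,0,0,0],
    [255,0,0,-0.2,0,0,0],
    [255,0,0,-0.2,0,0,0],
    [255,0,0,-0.2,0,0,0],
    [255,0,0,-0.2,0,0,0],
    [255,0,0,0,0,0,0],
  ],
)

```text
time_s: 5.5
ee_pos: [0.5996, -0.1751, 0.1034]
eef_rot: [-3.142, -0.0, 2.382]
force: [-1.1, 0.7, 1.0]
grip_width: -0.0
grip_force: 0.3
```

apply_moves(
  deltas=[
    [255,0,0,-0.1,0,0,0],
    [255,0,0,0,0,0,0],
  ],
)

```text
time_s: 5.7
ee_pos: [0.5996, -0.1751, 0.1032]
eef_rot: [3.142, 0.0, 2.382]
force: [-4.9, 2.2, 9.6]
grip_width: 0.0006
grip_force: 4.6
```

apply_moves(
  deltas=[
    [255,0,0,3.5,0,0,0],
    [255,0,0,4,0,0,0],
    [255,-2.5,2.36,0,0,0,0],
    [255,-2.5,2.36,0,0,0,0],
    [255,-2.5,2.36,0,0,0,0],
    [255,-2.5,2.36,0,0,0,0],
    [255,-2.5,2.36,0,0,0,0],
    [255,0,0,-2.5,0,0,0],
    [255,0,0,-2,0,0,0],
    [255,0,0,0,0,0,0],
  ],
)

```text
time_s: 6.7
ee_pos: [0.4734, -0.0567, 0.1305]
eef_rot: [-3.14, -0.003, 2.382]
force: [-1.3, -0.4, 0.5]
grip_width: 0.0002
grip_force: 0.0
```

apply_moves(
  deltas=[
    [255,0,0,-1.7,0,0,0],
    [255,0,0,-0.2,0,0,0],
    [255,0,0,-0.2,0,0,0],
    [255,0,0,-0.2,0,0,0],
    [255,0,0,-0.2,0,0,0],
    [255,0,0,-0.2,0,0,0],
    [255,0,0,-0.2,0,0,0],
    [255,0,0,0,0,0,0],
  ],
)

```text
time_s: 7.5
ee_pos: [0.4746, -0.0572, 0.1034]
eef_rot: [-3.141, -0.0, 2.382]
force: [-0.2, -0.3, 0.0]
grip_width: 0.0007
grip_force: 0.0
```

apply_moves(
  deltas=[
    [255,0,0,-0.1,0,0,0],
    [255,0,0,0,0,0,0],
  ],
)

```text
time_s: 7.7
ee_pos: [0.4747, -0.0572, 0.1031]
eef_rot: [3.142, 0.0, 2.382]
force: [-4.9, -0.2, 10.4]
grip_width: 0.0006
grip_force: 5.1
```

Next the left section at (0.579, -0.072), turning back a quarter turn.

apply_moves(
  deltas=[
    [255,0,0,2.5,0,0,0],
    [255,0,0,3,0,0,0],
    [255,1.3,-0.18,0,0,0,-0.143],
    [255,1.3,-0.18,0,0,0,-0.143],
    [255,1.3,-0.18,0,0,0,-0.143],
    [255,1.3,-0.18,0,0,0,-0.143],
    [255,1.3,-0.18,0,0,0,-0.143],
    [255,1.3,-0.18,0,0,0,-0.143],
    [255,1.3,-0.18,0,0,0,-0.143],
    [255,1.3,-0.18,0,0,0,-0.143],
  ],
)

```text
time_s: 8.7
ee_pos: [0.5791, -0.0716, 0.1572]
eef_rot: [-3.141, 0.0, 1.232]
force: [0.2, 1.0, 0.3]
grip_width: 0.0005
grip_force: 0.0
```

apply_moves(
  deltas=[
    [255,0,0,0,0,0,-0.143],
    [255,0,0,0,0,0,-0.143],
    [255,0,0,-1.5,0,0,-0.143],
    [255,0,0,-1,0,0,0],
    [255,0,0,0,0,0,0],
  ],
)

```text
time_s: 9.2
ee_pos: [0.5779, -0.0714, 0.1309]
eef_rot: [-3.139, 0.002, 0.813]
force: [1.0, -0.3, 0.5]
grip_width: 0.0003
grip_force: 0.0
```

apply_moves(
  deltas=[
    [255,0,0,-1.7,0,0,0],
    [255,0,0,-0.2,0,0,0],
    [255,0,0,-0.2,0,0,0],
    [255,0,0,-0.2,0,0,0],
    [255,0,0,-0.2,0,0,0],
    [255,0,0,-0.2,0,0,0],
    [255,0,0,-0.2,0,0,0],
    [255,0,0,0,0,0,0],
  ],
)

```text
time_s: 10.0
ee_pos: [0.5786, -0.0716, 0.1034]
eef_rot: [-3.141, 0.0, 0.809]
force: [0.3, 0.1, 0.6]
grip_width: 0.0001
grip_force: 0.0
```

apply_moves(
  deltas=[
    [255,0,0,-0.1,0,0,0],
    [255,0,0,0,0,0,0],
  ],
)

```text
time_s: 10.2
ee_pos: [0.5787, -0.0716, 0.1032]
eef_rot: [3.141, -0.0, 0.809]
force: [-4.7, 1.1, 9.2]
grip_width: 0.0004
grip_force: 4.6
```

Now I'll lift, back away toward the start and look.

apply_moves(
  deltas=[
    [255,0,0,3,0,0,0],
    [255,0,0,4,0,0,0],
    [255,0,0,4,0,0,0],
    [255,0,0,2,0,0,0],
    [255,-2.2,-2.8,0,0,0,0],
    [255,-2.2,-2.8,0,0,0,0],
    [255,-2.2,-2.8,0,0,0,0],
    [255,-2.2,-2.8,0,0,0,0],
    [255,-2.2,-2.8,0,0,0,0],
    [255,-2.2,-2.8,0,0,0,0],
  ],
)

```text
time_s: 11.2
ee_pos: [0.4456, -0.2405, 0.2324]
eef_rot: [3.142, 0.0, 0.809]
force: [0.2, 0.1, 0.1]
grip_width: 0.0002
grip_force: 0.0
```

apply_moves(
  deltas=[
    [255,-2.2,-2.8,0,0,0,0],
    [255,-2.2,-2.8,0,0,0,0],
    [255,-2.2,-2.8,0,0,0,0],
    [255,-2.2,-2.8,0,0,0,0],
    [255,-2.2,-2.8,0,0,0,0],
    [255,-2.2,-2.8,0,0,0,0],
    [255,-2.2,-2.8,0,0,0,0],
    [255,-2.2,-2.8,0,0,0,0],
    [255,0,0,0,0,0,0],
  ],
)

```text
time_s: 12.1
ee_pos: [0.2683, -0.4658, 0.232]
eef_rot: [-3.141, 0.0, 0.805]
force: [1.0, 0.4, 0.7]
grip_width: 0.0005
grip_force: 0.0
```

```bash
python3 - <<'E'
from h import *
s=snap('side','s2')['img'][180:280,210:350,::-1]; t=snap('top','t2')['img'][110:240,215:365,::-1]
cv2.imwrite('pics/c2.png',np.hstack([cv2.resize(s,(420,300),interpolation=2),cv2.resize(t,(346,300),interpolation=2)]))
print(ctrl.get_obs()['ee_pos'])
E
```

```text
[ 0.27026304 -0.46362905  0.23209455]
```

View pics/c2.png

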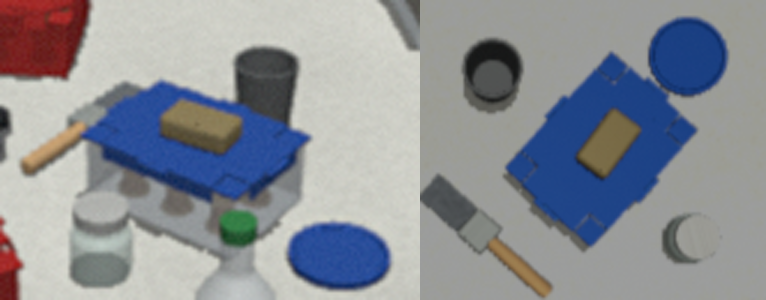

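The lid is now one flat, evenly lit plane. All four sections are flush, with soap at (610,142) in the crop, and tub, cup, jar, brush and cap in place.

```bash
python3 -c "
from station import ctrl
print(ctrl.hand_in())"
```

```text
the job is handed in; nothing more can be done
None
```

All four rim sections of the blue tub's lid are pressed flush, and the job was handed in at about 12 s with the soap, tub and other items looking undisturbed in the final pictures.

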